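# Restack the nested gel trays on the rocker

### The job

A gel tray has been put the wrong way round into the one clamped on the rocker, so it has sunk into it. Build a proper stack of three on the rocker: the clamped tray, that tray and the one on the bench, in either order, each with its blue end opposite to the blue end of the tray below, so that all its feet sit in the saddles on that tray's rim and it does not nest. Set the trays down rather than dropping them, and leave the bottle, jar and tip box where they are.

Things in the scene. Friction and masses are not known exactly. Their poses are not given: they have to be found in the camera images.
- base_tray_mid (a point): Base tray, fixed on a white bench rocker (200 x 150 mm, platform top 70 mm above the bench; stays still). All three trays are alike: 164 mm long (its own x), 122 mm wide (y), 60 mm high (stops on the rim reach 64 mm). The point is its centre, 30 mm above its underside; z up. +x end wall blue, the rest white.
- base_tray_fin (a point): Top centre of the base tray's grip fin (every tray has one): grey, upright in the middle of the floor, 70 mm long (tray x), 12 mm thick (y), from the 3 mm thick floor to 24 mm above the underside. Pinch it across its thickness. 31 mm of free floor either side; side walls are 98 mm apart inside at the rim, 75 mm at the floor, so enter with the fingers only partly open.
- base_tray_saddle (a point): One saddle of the base tray, on its rim at tray x = +27 mm, y = +55 mm. Every tray has four, at x = -54 and +27 mm on both long sides, each between stops 4 mm high. A tray turned by half a turn stands with its feet in the saddles of the one below, 60 mm above it (stacked), with about 4 mm play each way along x and 3.5 mm along y.
- base_tray_notch (a point): One notch of the base tray, its sill at tray x = +54 mm, y = +44 mm. Every tray has four, at x = +54 and -27 mm in both long side walls: 24 mm wide, open at the rim, sill 26 mm above the underside. A tray in the same facing sinks into the one below until its feet stand on these sills, 26 mm above it (nested).
- base_tray_foot (a point): One foot of the base tray, at tray x = +54 mm, y = +55 mm, at the underside. Every tray has four grey ones, at x = +54 and -27 mm on both long sides, 16 mm long, 6 mm high, reaching out to y = +-55 mm. Walls slope, 3 mm thick; outside 140 x 80 mm at the floor, 164 x 104 mm at the rim.
- tray_b_mid (a point): Loose tray, about 160 g, which starts nested in the base tray, facing the same way, 26 mm higher. 164 mm long (its own x), 122 mm wide (y), 60 mm high (stops on the rim reach 64 mm). The point is its centre, 30 mm above its underside; z up. +x end wall blue, the rest white.
- tray_c_mid (a point): Loose tray, about 160 g, which starts on the bench, in any facing. 164 mm long (its own x), 122 mm wide (y), 60 mm high (stops on the rim reach 64 mm). The point is its centre, 30 mm above its underside; z up. +x end wall blue, the rest white.
- tray_b: The same loose tray that starts nested: origin at the centre of its underside, axes as above.
- tray_c: The same loose tray that starts on the bench: origin at the centre of its underside, axes as above.
- bottle: Bystander: amber bottle with blue cap, 56 mm across, 140 mm high, standing between the rocker and the bench tray; origin at the centre of its underside.
- tip_box: Bystander: yellow pipette-tip box, 87 x 122 x 59 mm, beyond the bottle; origin at the centre of its underside.
- jar: Bystander: glass jar with a white lid, 60 mm across, 75 mm high, nearer the robot than the bottle; origin at the centre of its underside.
Not all that is in view belongs to the job. Leave any green or purple look-alike of the tray_c alone. Leave any purple look-alike of the tray_b alone.

How it is judged:
By the outcome, as a careful person would: the job done as asked, in the order asked, and still so for the second after the job is handed in, with the robot touching nothing.
It also fails if it takes over 64 s, if anything falls off the work surface, if the arm or the gripper's body presses on something with over 40 N, if the wrist force passes 120 N, or if a joint passes its speed limit or range.

### The arm

A 6-joint arm with a two-finger parallel gripper is mounted at the origin on the work surface. World frame = base frame: x ahead of the robot, y to its left, z up, the work surface at z = 0. Lengths are in m, angles in degrees, forces in N, time in s.
With the tool pointing down it reaches from about 0.4 to 0.825 m from the base axis. Payload 7 kg.
Tool frame: the origin (TCP) lies at the centre of the arm's flange, where the gripper is bolted on; the fingertips stand 178 mm ahead of it and the grasp point (between the pads) lies 159 mm ahead of it (tip_reach is the distance from the TCP to the fingertips, in m); z points along the fingers, y is the line along which they close (so a half turn about z gives the same grasp; the last joint's range is limited). The gripper opens to 88 mm and grips with 3 to 60 N. Pads are 19 mm wide; open, the fingers measure 130 mm over their backs; the gripper's body (78 mm by 193 mm) begins 47 mm behind the grasp point.
Start: joints at [91.965, 20.546, 0.682, 0, -70.136, -16.507], TCP at [0.169, 0.653, 0.405] pointing down, gripper open.
Joint ranges: [-176.03, 176.03], [-82.01, 121.73], [-58.28, 71.71], [-173.87, 95.51], [-174.79, -0.11], [-173.66, 173.66]. Speed limits (degrees/s): [136.94, 136.94, 172.46, 180, 180, 180].

### API

Orientations are given as [roll, pitch, yaw] about the fixed x, y, z axes, in that order (R = Rz(yaw) Ry(pitch) Rx(roll)).
In Python, from plant import * gives the robot as it stands.
- The arm moves only by the shell command python3 -m handwheel 'ROWS'. ROWS is JSON, a list of rows, each a list of 7 numbers: the opening, from -1 (shut) to 1 (fully open), then the shift along the tool's x, y, z as a fraction of full scale, then the turn, a rotation vector about the tool's x, y, z as a fraction of full scale. A call has 1 to 5 rows; each row shifts and turns the commanded pose from where the row before left it, along the tool's axes as they then stand; what a row does not reach is not made up. Full scale, the value 1, is 0.025 m for a shift and 6 degrees for a turn. A row lasts 1/8 s, in which the tool goes at most 62.5 mm and 10.7 degrees, less where a joint would pass 70% of its speed; a pose out of reach is approached as far as the arm can. A call with a number of a shift or a turn outside -1 to 1 is refused whole. A call with a gripper value outside its range is refused whole. The fingers move at their own pace and stop on an object; the grip force is fixed at half the most. Time passes only in rows, so rows that do not move let the fingers close. It gives the time, the measured TCP pose, the force, the opening and the grip force at its end, in the units of the state.
- get_obs(): the state, without advancing time (a new reading comes with each control period).
- snapshot(name): name is "scene" or "top"; returns a dict with "color" (400x640x3 uint8, red, green, blue), "fx", "fy", "cx", "cy" (pixels), "R" (3x3) and "t" (3): a world point X has camera coordinates R X + t. Camera axes: x right, y down, z forward; pixel columns grow to the right and rows downward; lengths in m; the calibration is good to about 2 mm. A picture is of the moment at which its call begins. There is no depth.
- close_job(): hands the job in; it is judged then, once.
The state is a dict: "clock": time; "joint_pos": joint angles; "qvel": joint speeds; "tau": joint torques, N m; "tool_pos": TCP position; "orientation": TCP orientation; "force": force on the tool from outside, world axes, zero at the start; "moment": the same for the moment, N m; "opening": finger opening in m; "gripper_force": force on a finger pad.
Only numpy, scipy, OpenCV 4.12 (cv2) and the standard library are available. Lean on these libraries where they do the work, as an engineer would, in place of code of your own. Each camera call takes 0.05 s, during which the arm holds its last target. There are 200 camera calls.

## Working session

There is one attempt and no reset: what is moved stays moved. The work goes in short steps, Python scripts to look and compute and a shell command to move; the robot and the scene stay as the last step left them, time stands still between calls to the robot, and variables do not carry over. Pictures are saved under pics/ and viewed, at most 10 in all, crops included, and the job is handed in when it is done.

```bash
mkdir -p pics
cat > h.py <<'E'
from plant import *
import numpy as np, cv2
from scipy.spatial.transform import Rotation as Ro
def snap(n,f):
    s=snapshot(n); cv2.imwrite('pics/'+f,s['color'][:,:,::-1]); return s
def px(s,X):
    c=s['R']@np.array(X)+s['t']; return np.array([s['fx']*c[0]/c[2]+s['cx'],s['fy']*c[1]/c[2]+s['cy']])
def ray(s,u,v,z):
    d=np.array(s['R']).T@np.array([(u-s['cx'])/s['fx'],(v-s['cy'])/s['fy'],1]); o=-np.array(s['R']).T@np.array(s['t'])
    return o+d*(z-o[2])/d[2]
E
python3 - <<'E'
from h import *
for n in('scene','top'):
    s=snap(n,n+'1.png'); print(n,(-np.array(s['R']).T@s['t']).round(3),s['fx'])
o=get_obs();print(o)
E
```

```text
scene [ 1.053 -0.477  1.073] 512.065250473186
top [ 0.432 -0.091  1.127] 366.6234797467676
{'clock': 0.1, 'joint_pos': array([ 9.19660033e+01,  2.05864968e+01,  6.39199592e-01, -1.73672785e-02,
       -7.01349240e+01, -1.65063441e+01]), 'qvel': array([ 0.02179374, -0.15841623,  0.14888149,  0.04604703, -0.04105413,
        0.02103237]), 'tau': array([-1.25975836e-03, -5.84165025e+01,  2.93744355e+01,  7.01520368e+00,
        1.01083657e-02, -6.08999835e-05]), 'tool_pos': array([0.16943328, 0.6532128 , 0.4038281 ]), 'orientation': array([ 1.79916528e+02, -7.70846524e-03, -1.45462484e+01]), 'force': array([1.11764586, 0.16099282, 0.63506456]), 'moment': array([-0.0409764 ,  0.0523732 , -0.02017626]), 'gripper_force': 0.0, 'opening': 0.08799189190251881}
```

View pics/top1.png

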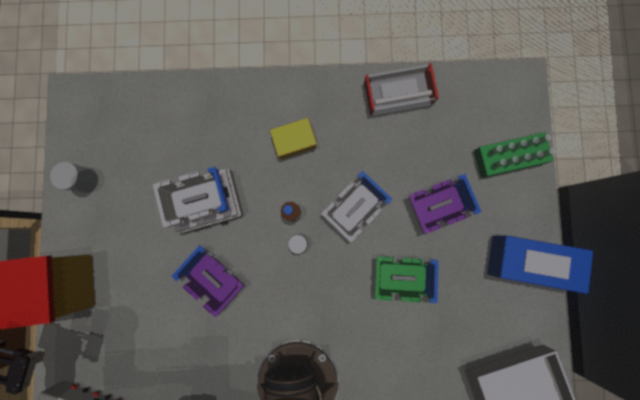

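View pics/scene1.png

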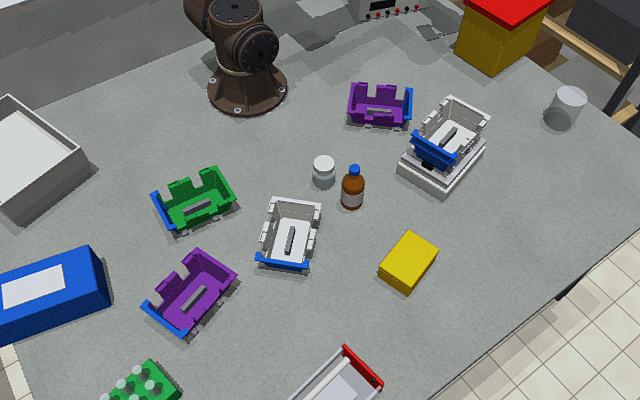

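Top view: stack at about (198,200), blue end to the right. Bench tray at about (356,208), blue end up and to the right. Bottle (290,211), jar (297,244), tip box (293,138). Next I'll zoom in on the two trays.

Run:
```python
from h import *
t=cv2.imread('pics/top1.png');s=cv2.imread('pics/scene1.png')
def c(i,u,v):
    return cv2.resize(i[v:v+75,u:u+100],(400,300),interpolation=cv2.INTER_CUBIC)
m=np.vstack([np.hstack([c(t,148,162),c(t,306,170)]),np.hstack([c(s,395,92),c(s,240,193)])])
cv2.imwrite('pics/m1.png',m)
```

```text
(no output)
```

View pics/m1.png

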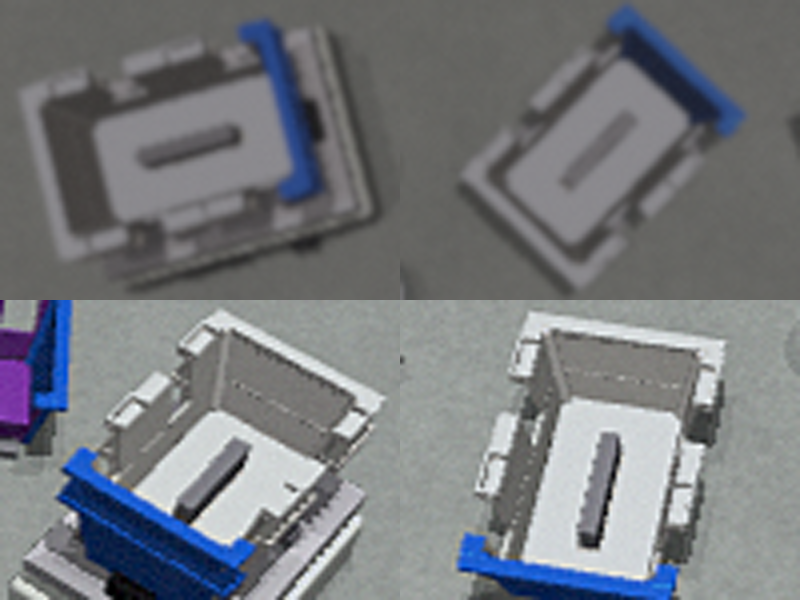

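```bash
cat >> h.py <<'E'
def rep(s,off,pts,z,fin,zf,k=4):
    P=np.array([ray(s,off[0]+u/k,off[1]+v/k,z)[:2] for u,v in pts]) # rearA, rearB, blueA, blueB (A,B same side)
    c=P.mean(0); d=P[2:].mean(0)-P[:2].mean(0); w=np.linalg.norm(P[0]-P[1]),np.linalg.norm(P[2]-P[3])
    print('centre',c.round(4),'yaw',np.degrees(np.arctan2(d[1],d[0])).round(1),'len',np.linalg.norm(d).round(4),'w',np.round(w,4))
    for f in fin: print(' fin',ray(s,off[0]+f[0]/k,off[1]+f[1]/k,zf)[:2].round(4))
E
python3 - <<'E'
from h import *
t=snapshot('top');s=snapshot('scene')
rep(t,(148,162),[(20,92),(60,262),(268,20),(320,190)],.158,[(142,155),(238,134)],.12)
rep(s,(395,92),[(222,10),(385,98),(75,150),(255,243)],.158,[(240,142),(184,206)],.12)
rep(t,(306,170),[(58,185),(175,290),(225,5),(342,120)],.062,[(166,184),(235,116)],.024)
rep(s,(240,193),[(128,12),(325,42),(60,238),(275,268)],.062,[(211,135),(188,244)],.024)
for n,u,v,z in(('bottle',290,210,.14),('jar',297,244,.075)):print(n,ray(t,u,v,z))
print('bottle sc',ray(s,354,168,.14),'jar sc',ray(s,324,160,.075))
E
```

```text
centre [0.5407 0.2693] yaw -75.4 len 0.1772 w [0.1188 0.1211]
 fin [0.5352 0.3008]
 fin [0.5483 0.2334]
centre [0.5415 0.2795] yaw -76.0 len 0.1548 w [0.1169 0.1208]
 fin [0.5342 0.3022]
 fin [0.553  0.2373]
centre [ 0.5101 -0.1832] yaw -45.0 len 0.1765 w [0.1133 0.1192]
 fin [ 0.4874 -0.1601]
 fin [ 0.5375 -0.2135]
centre [ 0.5093 -0.1796] yaw -45.8 len 0.1549 w [0.1201 0.1216]
 fin [ 0.4929 -0.1615]
 fin [ 0.5469 -0.2129]
bottle [0.50123086 0.00181508 0.14      ]
jar [ 0.40800606 -0.01067511  0.075     ]
bottle sc [0.50337984 0.00636614 0.14      ] jar sc [ 0.40209354 -0.00610995  0.075     ]
```

```bash
cat >> h.py <<'E'
def go(x,y,z,yaw):
    "remaining move, in tool axes and full-scale units"
    o=get_obs(); R=Ro.from_euler('xyz',o['orientation'],degrees=True); T=Ro.from_euler('xyz',[180,0,yaw],degrees=True)
    print('t',round(o['clock'],2),'pos',o['tool_pos'].round(4),'rpy',o['orientation'].round(2),'open',round(o['opening'],4),'F',o['force'].round(1))
    print('shift/25mm',(R.inv().apply(np.array([x,y,z])-o['tool_pos'])/.025).round(3),'turn/6deg',(np.degrees((R.inv()*T).as_rotvec())/6).round(3))
E
python3 -m handwheel '[[-0.45,0,0,0,0,0,-1],[-0.45,0,0,0,0,0,-1],[-0.45,0,0,0,0,0,-1],[-0.45,0,0,0,0,0,-1],[-0.45,0,0,0,0,0,-1]]'
python3 -c "from h import *;go(.5425,.268,.404,104)"
```

```text
clock: 0.82
tool_pos: [0.1695, 0.6533, 0.4044]
orientation: [180.0, 0.0, 15.7]
force: [-0.3, 0.1, -0.6]
opening: 0.043
gripper_force: 0.0
t 0.82 pos [0.1695 0.6533 0.4044] rpy [1.7997e+02 1.0000e-02 1.5650e+01] open 0.043 F [-0.3  0.1 -0.6]
shift/25mm [10.209 18.866  0.022] turn/6deg [ 2.0000e-03  5.0000e-03 -1.4724e+01]
```

```bash
python3 -m handwheel '[[-0.45,0,0,0,0,0,-1],[-0.45,0,0,0,0,0,-1],[-0.45,0,0,0,0,0,-1],[-0.45,0,0,0,0,0,-1],[-0.45,0,0,0,0,0,-1]]' >/dev/null
python3 -m handwheel '[[-0.45,0,0,0,0,0,-1],[-0.45,0,0,0,0,0,-1],[-0.45,0,0,0,0,0,-1],[-0.45,0,0,0,0,0,-1],[-0.45,0,0,0,0,0,-1]]' >/dev/null
python3 -m handwheel '[[-0.45,0,0,0,0,0,-1],[-0.45,0,0,0,0,0,-1],[-0.45,0,0,0,0,0,-1],[-0.45,0,0,0,0,0,-1],[-0.45,0,0,0,0,0,-0.72]]' >/dev/null
python3 -c "from h import *;go(.5425,.268,.404,104)"
```

```text
t 2.7 pos [0.1695 0.6533 0.4044] rpy [-1.7999e+02  3.0000e-02  1.0394e+02] open 0.0243 F [-0.4  0.8  0.6]
shift/25mm [-18.552  10.768   0.022] turn/6deg [-0.002  0.004 -0.01 ]
```

```bash
python3 -m handwheel '[[-0.45,-0.93,0.54,0,0,0,0],[-0.45,-0.93,0.54,0,0,0,0],[-0.45,-0.93,0.54,0,0,0,0],[-0.45,-0.93,0.54,0,0,0,0],[-0.45,-0.93,0.54,0,0,0,0]]' >/dev/null
python3 -m handwheel '[[-0.45,-0.93,0.54,0,0,0,0],[-0.45,-0.93,0.54,0,0,0,0],[-0.45,-0.93,0.54,0,0,0,0],[-0.45,-0.93,0.54,0,0,0,0],[-0.45,-0.93,0.54,0,0,0,0]]' >/dev/null
python3 -m handwheel '[[-0.45,-0.93,0.54,0,0,0,0],[-0.45,-0.93,0.54,0,0,0,0],[-0.45,-0.93,0.54,0,0,0,0],[-0.45,-0.93,0.54,0,0,0,0],[-0.45,-0.93,0.54,0,0,0,0]]' >/dev/null
python3 -m handwheel '[[-0.45,-0.93,0.54,0,0,0,0],[-0.45,-0.93,0.54,0,0,0,0],[-0.45,-0.93,0.54,0,0,0,0],[-0.45,-0.93,0.54,0,0,0,0],[-0.45,-0.88,0.51,0,0,0,0]]' >/dev/null
python3 -c "
from h import *;go(.5425,.268,.28,104)
s=snapshot('scene');cv2.imwrite('pics/s2.png',cv2.resize(s['color'][:,:,::-1][40:190,340:540],(800,600)))
b=[a for a in map(lambda p:px(s,p),[(.5425,.268,.226),(.5425,.268,.12)])];print(b)"
```

```text
t 5.2 pos [0.5422 0.2654 0.4047] rpy [180.    -0.   103.76] open 0.0241 F [ 1.1 -0.9 -0.5]
shift/25mm [0.098 0.035 4.987] turn/6deg [ 0.   -0.   -0.04]
[array([456.77190061, 104.68568924]), array([447.26154656, 135.43341668])]
```

View pics/s2.png

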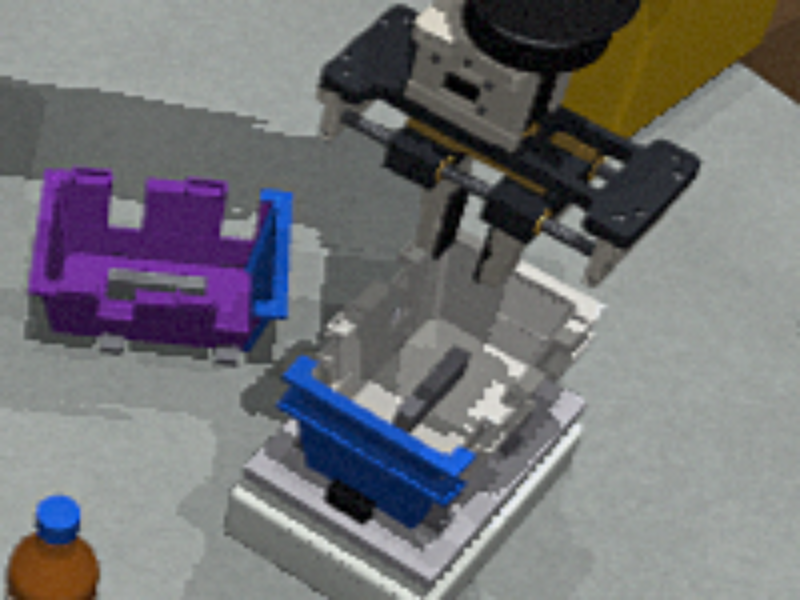

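The scene crop shows the open fingers straddling the line of the fin. The fin centre is at about (433,385) in the crop, within 1 px of my estimate. I'll descend and grip.

```bash
python3 -m handwheel '[[-0.45,0.1,0.03,1,0,0,-0.04],[-0.45,0,0,1,0,0,0],[-0.45,0,0,0.9,0,0,0],[-0.45,0,0,0.8,0,0,0],[-0.45,0,0,0.5,0,0,0]]'
python3 -m handwheel '[[-0.45,0,0,0.4,0,0,0],[-0.45,0,0,0.36,0,0,0],[-0.45,0,0,0,0,0,0]]'
```

```text
clock: 5.88
tool_pos: [0.5415, 0.2689, 0.2987]
orientation: [-179.9, 0.0, 104.0]
force: [0.9, 0.2, -0.3]
opening: 0.0241
gripper_force: 0.0
clock: 6.25
tool_pos: [0.5415, 0.2696, 0.2802]
orientation: [-180.0, 0.0, 104.0]
force: [0.3, -0.7, 0.1]
opening: 0.024
gripper_force: 0.0
```

No contact on the way in. Close, then lift.

```bash
python3 -m handwheel '[[-1,0,0,0,0,0,0],[-1,0,0,0,0,0,0],[-1,0,0,0,0,0,0],[-1,0,0,0,0,0,0]]'
python3 -m handwheel '[[-1,0,0,-0.3,0,0,0],[-1,0,0,-0.4,0,0,0],[-1,0,0,-0.6,0,0,0],[-1,0,0,-0.8,0,0,0],[-1,0,0,-0.8,0,0,0]]'
python3 -m handwheel '[[-1,0,0,-0.8,0,0,0],[-1,0,0,-0.8,0,0,0],[-1,0,0,-0.5,0,0,0],[-1,0,0,0,0,0,0]]'
python3 - <<'E'
from h import *
go(.5415,.2696,.405,104)
t=snapshot('top');s=snapshot('scene')
a=cv2.resize(t['color'][162:237,148:248],(400,300),interpolation=cv2.INTER_CUBIC);b=cv2.resize(s['color'][62:182,380:540],(800,600),interpolation=cv2.INTER_CUBIC)
cv2.imwrite('pics/b3.png',b[:,:,::-1]);cv2.imwrite('pics/a3.png',cv2.resize(a,(800,600))[:,:,::-1])
E
```

```text
clock: 6.75
tool_pos: [0.5418, 0.2699, 0.2812]
orientation: [179.9, -0.0, 104.0]
force: [1.2, 0.5, 1.8]
opening: 0.0115
gripper_force: 30.0
clock: 7.38
tool_pos: [0.5415, 0.2696, 0.3547]
orientation: [180.0, -0.0, 104.0]
force: [0.3, -0.3, -0.8]
opening: 0.0115
gripper_force: 30.0
clock: 7.88
tool_pos: [0.5416, 0.2697, 0.407]
orientation: [179.9, -0.1, 104.0]
force: [-1.2, 0.1, -2.6]
opening: 0.0119
gripper_force: 30.0
t 7.88 pos [0.5416 0.2697 0.407 ] rpy [ 1.7989e+02 -6.0000e-02  1.0402e+02] open 0.0119 F [-1.2  0.1 -2.6]
shift/25mm [-0.003 -0.006  0.078] turn/6deg [ 0.018 -0.01   0.003]
```

View pics/b3.png

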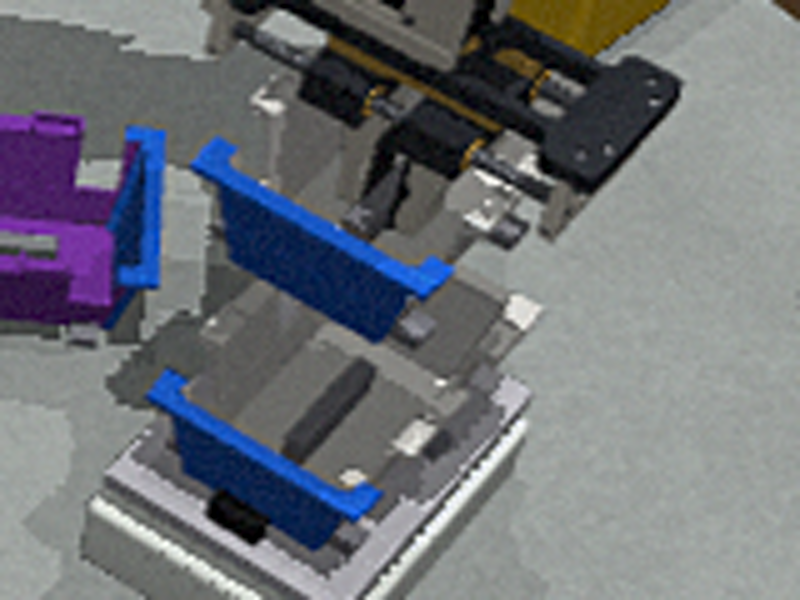

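The crop shows tray B hanging level with its blue flange tips at (195,158) and (450,270). The base tray's tips are at (150,382) and (378,497), with its fin around (330,408).

Run:
```python
from h import *
s=snapshot('scene')
f=lambda u,v,z: ray(s,380+u/5,62+v/5,z)[:2]
for n,a,b,z in(('B',(195,158),(450,270),.286),('base',(150,382),(378,497),.134)):
    A,B=f(*a,z),f(*b,z);d=B-A;print(n,((A+B)/2).round(4),np.linalg.norm(d).round(4),'yaw',(np.degrees(np.arctan2(d[1],d[0]))-90).round(1))
p,q=f(362,368,.094),f(293,448,.094);print('basefin',p,q,(p+q)/2)
```

```text
B [0.563 0.193] 0.1203 yaw -68.4
base [0.5631 0.1967] 0.123 yaw -70.3
basefin [0.53647483 0.29870539] [0.55553995 0.23388179] [0.54600739 0.26629359]
```

View pics/a3.png

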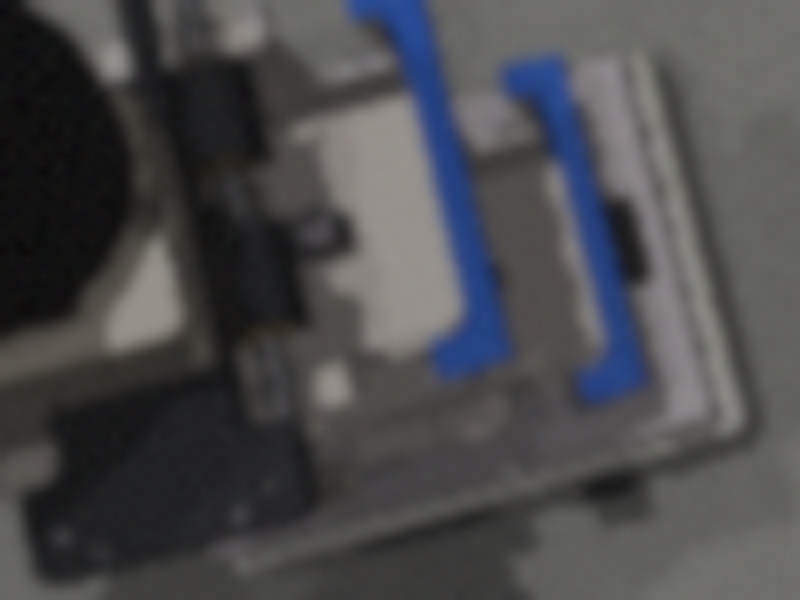

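Top crop: the blue flange's lower end is at (510,355) for B and (648,385) for the base. These give an independent check of the offset.

Run:
```python
from h import *
s=snapshot('top')
f=lambda u,v,z: ray(s,148+u/8,162+v/8,z)[:2]
B=(f(510,355,.286)+f(437,372,.286))/2; b=(f(648,385,.134)+f(580,400,.134))/2
d=B-b;x=np.array([.242,-.970]);y=np.array([.970,.242]);print(B,b,'dx',d@x,'dy',d@y)
```

```text
[0.50129828 0.18049504] [0.50279446 0.18111831] dx 0.00024249060994414634 dy -0.001602117177611954
```

```bash
python3 -m handwheel '[[-1,0,0,0,0,0,0.5],[-1,0,0,0,0,0,1],[-1,0,0,0,0,0,1],[-1,0,0,0,0,0,1],[-1,0,0,0,0,0,1]]' >/dev/null
python3 -m handwheel '[[-1,0,0,0,0,0,1],[-1,0,0,0,0,0,1],[-1,0,0,0,0,0,1],[-1,0,0,0,0,0,1],[-1,0,0,0,0,0,1]]' >/dev/null
python3 -m handwheel '[[-1,0,0,0,0,0,1],[-1,0,0,0,0,0,1],[-1,0,0,0,0,0,1],[-1,0,0,0,0,0,1],[-1,0,0,0,0,0,1]]' >/dev/null
python3 -m handwheel '[[-1,0,0,0,0,0,1],[-1,0,0,0,0,0,1],[-1,0,0,0,0,0,1],[-1,0,0,0,0,0,1],[-1,0,0,0,0,0,1]]' >/dev/null
python3 -m handwheel '[[-1,0,0,0,0,0,1],[-1,0,0,0,0,0,1],[-1,0,0,0,0,0,1],[-1,0,0,0,0,0,1],[-1,0,0,0,0,0,1]]' >/dev/null
python3 -m handwheel '[[-1,0,0,0,0,0,1],[-1,0,0,0,0,0,1],[-1,0,0,0,0,0,1],[-1,0,0,0,0,0,1],[-1,0,0,0,0,0,1]]' >/dev/null
python3 -m handwheel '[[-1,0,0,0,0,0,0.5],[-1,0,0,0,0,0,0]]'
python3 -c "from h import *;go(.5437,.2671,.345,-76)"
```

```text
clock: 12.08
tool_pos: [0.5415, 0.2697, 0.4049]
orientation: [179.9, -0.0, -76.0]
force: [1.0, 0.3, -2.5]
opening: 0.0118
gripper_force: 30.0
t 12.07 pos [0.5415 0.2697 0.4049] rpy [ 1.7993e+02 -3.0000e-02 -7.5960e+01] open 0.0118 F [ 1.   0.3 -2.5]
shift/25mm [ 0.119 -0.064  2.395] turn/6deg [ 0.012 -0.005  0.007]
```

```bash
python3 -m handwheel '[[-1,0.12,-0.06,0.6,0,0,0],[-1,0,0,0.8,0,0,0],[-1,0,0,0.6,0,0,0],[-1,0,0,0.4,0,0,0],[-1,0,0,0,0,0,0]]'
python3 - <<'E'
from h import *
t=snapshot('top');s=snapshot('scene')
a=cv2.resize(t['color'][162:237,160:235],(400,400),interpolation=cv2.INTER_CUBIC);b=cv2.resize(s['color'][92:172,390:470],(400,400),interpolation=cv2.INTER_CUBIC)
cv2.imwrite('pics/m4.png',np.hstack([a,b])[:,:,::-1])
E
```

```text
clock: 12.7
tool_pos: [0.5437, 0.267, 0.3447]
orientation: [179.9, -0.0, -76.0]
force: [-0.2, -0.3, -1.0]
opening: 0.0116
gripper_force: 30.0
```

View pics/m4.png

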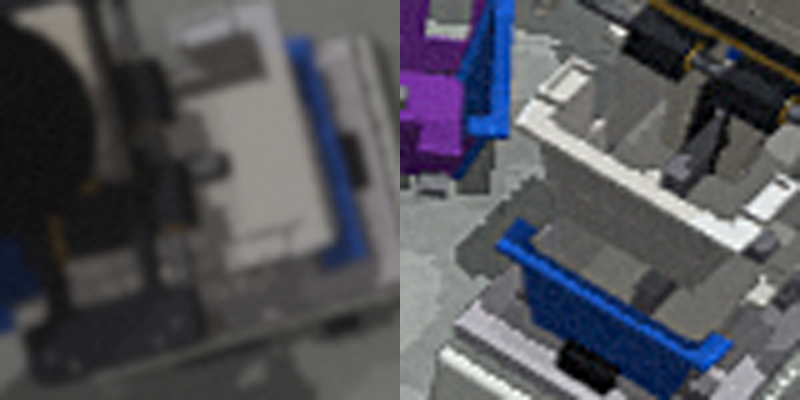

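In the scene half of the crop, the front corners are at (118,118) and (338,247) for B's white end, and (97,242) and (310,365) for the base's blue end. In the top half, the lower-right corners are B (333,243) and base (367,255).

Run:
```python
from h import *
t=snapshot('top');s=snapshot('scene')
x=np.array([.242,-.970]);y=np.array([.970,.242])
f=lambda u,v,z: ray(s,390+u/5,92+v/5,z)[:2]
g=lambda u,v,z: ray(t,160+u*.1875,162+v*.1875,z)[:2]
for n,q in(('sceneL',f(118,118,.22)-f(97,242,.13)),('sceneR',f(338,247,.22)-f(310,365,.13)),('top',g(333,243,.22)-g(367,255,.13))): print(n,'dx',q@x,'dy',q@y)
```

```text
sceneL dx 0.005480994265415406 dy -0.0004444303143636357
sceneR dx 0.008960954061721678 dy -0.0025044227145801365
top dx 0.007214817314288997 dy -0.0025335499025176123
```

```bash
python3 -m handwheel '[[-1,-0.08,-0.06,0.4,0,0,0],[-1,0,0,0.3,0,0,0],[-1,0,0,0.15,0,0,0],[-1,0,0,0,0,0,0]]'
python3 - <<'E'
from h import *
s=snapshot('scene');o=get_obs();print(o['tool_pos'],o['force'])
# left: front-left corner ; right: world +x long side with feet/saddles
b=cv2.resize(s['color'][92:167,395:495],(800,600),interpolation=cv2.INTER_CUBIC)
b=cv2.convertScaleAbs(b,alpha=1.4,beta=10)
# predicted base foot/saddle corners
C=np.array([.5425,.268]);X=np.array([.242,-.970]);Y=np.array([.970,.242])
for n,x,y,z in(('foot lo',-54+0,55,136),('foot2',27,55,136),('sad1',27,55,130),('sad2',-54,55,130),('end',82,0,130)):
    p=px(s,[*(C+X*x/1e3+Y*y/1e3),z/1e3]);print(n,((p-[395,92])*8).round())
cv2.imwrite('pics/b5.png',b[:,:,::-1])
E
```

```text
clock: 13.4
tool_pos: [0.5447, 0.2694, 0.3239]
orientation: [180.0, -0.0, -76.0]
force: [0.0, -0.4, -0.5]
opening: 0.0117
gripper_force: 30.0
[0.54477437 0.26943401 0.32426652] [ 1.35116649  0.83832976 -1.68332748]
foot lo [676. 302.]
foot2 [535. 454.]
sad1 [531. 467.]
sad2 [671. 315.]
end [275. 481.]
```

View pics/b5.png

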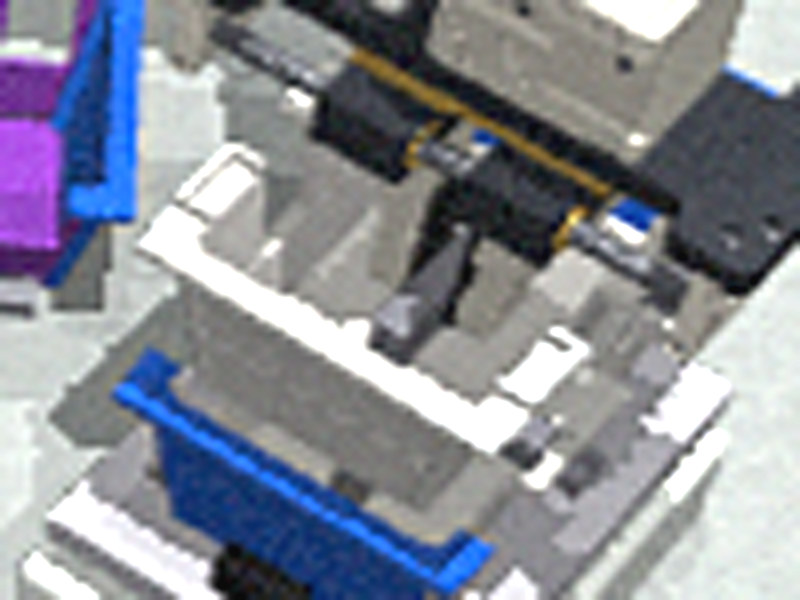

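The crop shows B's front foot at (528,438) almost directly over the base saddle, with its stop at (543,468). I'll lower it gently and check the seating by height and force: about 0.315 means seated, about 0.319 means it is on the stops.

```bash
python3 -m handwheel '[[-1,0,0,0.12,0,0,0],[-1,0,0,0,0,0,0]]'
python3 -m handwheel '[[-1,0,0,0.08,0,0,0],[-1,0,0,0,0,0,0]]'
python3 -m handwheel '[[-1,0,0,0.08,0,0,0],[-1,0,0,0,0,0,0]]'
python3 -m handwheel '[[-1,0,0,0.06,0,0,0],[-1,0,0,0,0,0,0]]'
```

```text
clock: 13.7
tool_pos: [0.5447, 0.2694, 0.3213]
orientation: [180.0, -0.0, -76.0]
force: [0.4, -1.1, -0.8]
opening: 0.0119
gripper_force: 30.0
clock: 13.95
tool_pos: [0.5447, 0.2694, 0.3194]
orientation: [-180.0, 0.0, -76.0]
force: [0.6, 0.7, -1.6]
opening: 0.0118
gripper_force: 30.0
clock: 14.2
tool_pos: [0.5447, 0.2694, 0.319]
orientation: [-179.9, 0.0, -76.0]
force: [-4.3, -1.0, 9.2]
opening: 0.0116
gripper_force: 30.0
clock: 14.45
tool_pos: [0.5446, 0.2694, 0.3188]
orientation: [-179.9, 0.0, -75.9]
force: [-9.3, -2.1, 18.6]
opening: 0.0115
gripper_force: 30.0
```

Contact came at 0.319 with a side force along -Y of the tray, so it is riding on a lateral stop. Lift slightly, shift 2.5 mm towards -Y, and try again.

```bash
python3 -m handwheel '[[-1,0,0,-0.25,0,0,0],[-1,0,0.1,0,0,0,0],[-1,0,0,0.1,0,0,0],[-1,0,0,0,0,0,0]]'
python3 -m handwheel '[[-1,0,0,0.08,0,0,0],[-1,0,0,0.06,0,0,0],[-1,0,0,0,0,0,0]]'
```

```text
clock: 14.95
tool_pos: [0.5422, 0.2688, 0.3193]
orientation: [180.0, -0.0, -76.0]
force: [-1.2, 0.4, -0.3]
opening: 0.0119
gripper_force: 30.0
clock: 15.32
tool_pos: [0.5421, 0.2688, 0.3187]
orientation: [-179.9, -0.0, -75.9]
force: [-9.4, -1.4, 19.5]
opening: 0.0116
gripper_force: 30.0
```

```bash
python3 -m handwheel '[[-1,0,0,-0.2,0,0,0],[-1,-0.14,0,0,0,0,0],[-1,0,0,0.14,0,0,0],[-1,0,0,0.06,0,0,0],[-1,0,0,0,0,0,0]]'
python3 -c "from h import *;go(.5437,.2671,.3152,-76);print(get_obs()['moment'])"
```

```text
clock: 15.95
tool_pos: [0.5414, 0.2722, 0.3157]
orientation: [180.0, -0.0, -76.0]
force: [-1.0, -1.5, -0.6]
opening: 0.0113
gripper_force: 30.0
t 15.95 pos [0.5414 0.2722 0.3157] rpy [ 1.7996e+02 -2.0000e-02 -7.5980e+01] open 0.0113 F [-1.  -1.5 -0.6]
shift/25mm [ 0.221 -0.038  0.018] turn/6deg [ 0.007 -0.004  0.004]
[ 0.07840813 -0.00226841  0.01650995]
```

The tray dropped into the saddles: z 0.3157 with almost no force. I'll centre it 1.5 mm further along x, release and retreat.

```bash
python3 -m handwheel '[[-1,-0.06,0,0,0,0,0],[-1,0,0,0.04,0,0,0],[-1,0,0,0,0,0,0]]'
python3 -m handwheel '[[-0.45,0,0,0,0,0,0],[-0.45,0,0,0,0,0,0],[-0.45,0,0,0,0,0,0],[-0.45,0,0,0,0,0,0]]'
python3 -m handwheel '[[-0.45,0,0,-0.4,0,0,0],[-0.45,0,0,-0.8,0,0,0],[-0.45,0,0,-1,0,0,0],[-0.45,0,0,-1,0,0,0],[-0.45,0,0,-0.6,0,0,0]]'
python3 -c "from h import *;go(.515,-.187,.408,-45.5)"
```

```text
clock: 16.32
tool_pos: [0.5411, 0.2738, 0.3153]
orientation: [-180.0, 0.0, -76.0]
force: [-0.8, 0.9, -0.9]
opening: 0.0118
gripper_force: 30.0
clock: 16.82
tool_pos: [0.5411, 0.2737, 0.3152]
orientation: [-180.0, -0.0, -76.0]
force: [0.1, 0.8, 0.6]
opening: 0.0238
gripper_force: 0.0
clock: 17.45
tool_pos: [0.5412, 0.2737, 0.4123]
orientation: [-179.9, 0.1, -76.0]
force: [0.1, 0.2, -1.0]
opening: 0.0242
gripper_force: 0.0
t 17.45 pos [0.5412 0.2737 0.4123] rpy [-1.7988e+02  5.0000e-02 -7.5970e+01] open 0.0242 F [ 0.1  0.2 -1. ]
shift/25mm [17.625  5.484  0.143] turn/6deg [-2.200e-02  3.000e-03 -5.079e+00]
```

```bash
python3 -m handwheel '[[-0.45,0.98,0.305,0,0,0,0],[-0.45,0.98,0.305,0,0,0,0],[-0.45,0.98,0.305,0,0,0,0],[-0.45,0.98,0.305,0,0,0,0],[-0.45,0.98,0.305,0,0,0,0]]' >/dev/null
python3 -m handwheel '[[-0.45,0.98,0.305,0,0,0,0],[-0.45,0.98,0.305,0,0,0,0],[-0.45,0.98,0.305,0,0,0,0],[-0.45,0.98,0.305,0,0,0,0],[-0.45,0.98,0.305,0,0,0,0]]' >/dev/null
python3 -m handwheel '[[-0.45,0.98,0.305,0,0,0,0],[-0.45,0.98,0.305,0,0,0,0],[-0.45,0.98,0.305,0,0,0,0],[-0.45,0.98,0.305,0,0,0,0],[-0.45,0.98,0.305,0,0,0,0]]' >/dev/null
python3 -m handwheel '[[-0.45,0.98,0.305,0,0,0,0],[-0.45,0.98,0.305,0,0,0,0],[-0.45,0.965,0.305,0,0,0,0]]' >/dev/null
python3 -m handwheel '[[-0.45,0,0,0,0,0,-1],[-0.45,0,0,0,0,0,-1],[-0.45,0,0,0,0,0,-1],[-0.45,0,0,0,0,0,-1],[-0.45,0,0,0,0,0,-1.0]]'
python3 - <<'E'
from h import *
go(.515,-.187,.185,-45.5)
s=snapshot('scene');t=snapshot('top')
a=cv2.resize(s['color'][180:280,230:330],(600,600),interpolation=cv2.INTER_CUBIC)
cv2.imwrite('pics/c6.png',cv2.convertScaleAbs(a,alpha=1.3)[:,:,::-1])
# stack, seen while clear
cv2.imwrite('pics/stk6.png',np.hstack([cv2.resize(t['color'][155:245,145:245],(400,360),interpolation=cv2.INTER_CUBIC),cv2.resize(s['color'][80:206,390:530],(400,360),interpolation=cv2.INTER_CUBIC)])[:,:,::-1])
m=cv2.vconcat([cv2.imread('pics/stk6.png'),cv2.hconcat([cv2.resize(cv2.imread('pics/c6.png'),(240,240)),np.zeros((240,560,3),np.uint8)])])
c=cv2.resize(s['color'][:,:,::-1][190:280,230:330],(560,240)) ;cv2.imwrite('pics/m6.png',m)
E
```

```text
clock: 20.32
tool_pos: [0.5138, -0.188, 0.41]
orientation: [180.0, 0.0, -45.8]
force: [-0.1, 0.0, 0.7]
opening: 0.0237
gripper_force: 0.0
t 20.32 pos [ 0.5138 -0.188   0.41  ] rpy [ 1.7999e+02  2.0000e-02 -4.5820e+01] open 0.0237 F [-0.1  0.   0.7]
shift/25mm [ 5.0e-03 -6.5e-02  9.0e+00] turn/6deg [ 0.002  0.003 -0.054]
```

Run:
```python
from h import *
k=cv2.resize(cv2.imread('pics/stk6.png'),(600,270)); a=cv2.imread('pics/c6.png')[120:450]
cv2.imwrite('pics/m7.png',cv2.vconcat([k,a]));
```

```text
(no output)
```

View pics/m7.png

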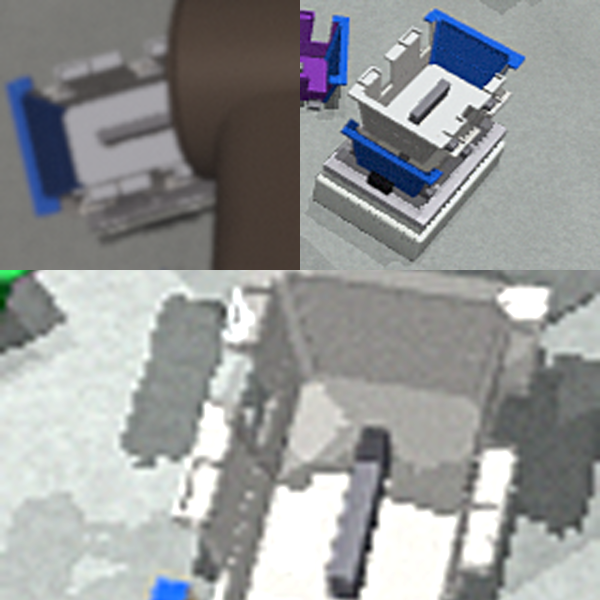

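B is stacked level on the base with its blue end reversed. C's fin top runs from (372,437) to (342,578) in the crop.

Run:
```python
from h import *
s=snapshot('scene')
g=lambda u,v:ray(s,230+u/6,180+(v-150)/6,.024)[:2]
a,b=g(372,437),g(342,578);d=b-a;print(a,b,(a+b)/2,np.linalg.norm(d),np.degrees(np.arctan2(d[1],d[0])))
# same for B now (fin top z .154), crop stk scene: 400x360 for 140x126, then *0.75
h=lambda u,v,z:ray(s,390+(u-300)/.75*140/400,80+v/.75*126/360,z)[:2]
a,b=h(446,82,.154),h(412,117,.154);print('B fin',(a+b)/2,np.linalg.norm(b-a))
```

```text
[ 0.49443085 -0.16466893] [ 0.54104673 -0.20911387] [ 0.51773879 -0.1868914 ] 0.06440802208432801 -43.63428716041305
B fin [0.54337447 0.26761547] 0.07052230685891703
```

```bash
python3 -m handwheel '[[-0.45,0,-0.04,0.7,0,0,-0.05],[-0.45,0,0,1,0,0,0],[-0.45,0,0,1,0,0,0],[-0.45,0,0,1,0,0,0],[-0.45,0,0,1,0,0,0]]'
python3 -m handwheel '[[-0.45,0,0,1,0,0,0],[-0.45,0,0,1,0,0,0],[-0.45,0,0,0.8,0,0,0],[-0.45,0,0,0.5,0,0,0],[-0.45,0,0,0.4,0,0,0]]'
python3 -m handwheel '[[-0.45,0,0,0.3,0,0,0],[-0.45,0,0,0.25,0,0,0],[-0.45,0,0,0,0,0,0]]'
```

```text
clock: 21.1
tool_pos: [0.515, -0.1868, 0.2919]
orientation: [180.0, -0.0, -45.8]
force: [-0.6, 0.0, 0.8]
opening: 0.0241
gripper_force: 0.0
clock: 21.72
tool_pos: [0.5154, -0.1866, 0.1998]
orientation: [180.0, -0.0, -45.7]
force: [0.8, -0.7, 0.6]
opening: 0.0243
gripper_force: 0.0
clock: 22.1
tool_pos: [0.5153, -0.1864, 0.1862]
orientation: [180.0, 0.0, -45.7]
force: [0.3, 0.9, -0.3]
opening: 0.0243
gripper_force: 0.0
```

```bash
python3 -m handwheel '[[-1,0,0,0.04,0,0,0],[-1,0,0,0,0,0,0],[-1,0,0,0,0,0,0],[-1,0,0,0,0,0,0],[-1,0,0,0,0,0,0]]'
python3 -m handwheel '[[-1,0,0,-0.4,0,0,0],[-1,0,0,-0.8,0,0,0],[-1,0,0,-1,0,0,0],[-1,0,0,-1,0,0,0],[-1,0,0,-1,0,0,0]]'
python3 -m handwheel '[[-1,0,0,-1,0,0,0],[-1,0,0,-1,0,0,0],[-1,0,0,-1,0,0,0],[-1,0,0,-1,0,0,0],[-1,0,0,-1,0,0,0]]'
python3 -c "from h import *;go(.5411,.2715,.415,-75.9)"
```

```text
clock: 22.72
tool_pos: [0.5155, -0.1863, 0.1856]
orientation: [-180.0, -0.0, -45.7]
force: [0.2, 0.2, 3.2]
opening: 0.0121
gripper_force: 30.0
clock: 23.35
tool_pos: [0.5151, -0.1864, 0.2916]
orientation: [180.0, 0.0, -45.7]
force: [0.9, -0.0, -1.7]
opening: 0.0117
gripper_force: 30.0
clock: 23.98
tool_pos: [0.5148, -0.1864, 0.4166]
orientation: [180.0, 0.0, -45.7]
force: [0.3, 0.3, -2.1]
opening: 0.0115
gripper_force: 30.0
t 23.98 pos [ 0.5148 -0.1864  0.4166] rpy [ 1.800e+02  2.000e-02 -4.569e+01] open 0.0115 F [ 0.3  0.3 -2.1]
shift/25mm [-12.37  -13.546   0.068] turn/6deg [1.000e-03 3.000e-03 5.035e+00]
```

```bash
python3 -m handwheel '[[-1,-0.5,-0.55,0,0,0,0],[-1,-0.88,-0.97,0,0,0,0],[-1,-0.88,-0.97,0,0,0,0],[-1,-0.88,-0.97,0,0,0,0],[-1,-0.88,-0.97,0,0,0,0]]' >/dev/null
python3 -m handwheel '[[-1,-0.88,-0.97,0,0,0,0],[-1,-0.88,-0.97,0,0,0,0],[-1,-0.88,-0.97,0,0,0,0],[-1,-0.88,-0.97,0,0,0,0],[-1,-0.88,-0.97,0,0,0,0]]' >/dev/null
python3 -m handwheel '[[-1,-0.88,-0.97,0,0,0,0],[-1,-0.88,-0.97,0,0,0,0],[-1,-0.88,-0.97,0,0,0,0],[-1,-0.88,-0.97,0,0,0,0],[-1,-0.45,-0.4,0,0,0,0]]' >/dev/null
python3 -m handwheel '[[-1,0,0,0,0,0,0.8],[-1,0,0,0,0,0,1],[-1,0,0,0,0,0,1],[-1,0,0,0,0,0,1],[-1,0,0,0,0,0,1]]' >/dev/null
python3 -m handwheel '[[-1,0,0,0,0,0,0.23],[-1,0,0,0,0,0,0]]'
python3 -c "from h import *;go(.5417,.2713,.387,-75.9)"
```

```text
clock: 26.72
tool_pos: [0.5413, 0.272, 0.4152]
orientation: [180.0, -0.0, -75.8]
force: [-1.3, 0.9, -1.5]
opening: 0.0114
gripper_force: 30.0
t 26.73 pos [0.5413 0.272  0.4152] rpy [ 1.7997e+02 -1.0000e-02 -7.5770e+01] open 0.0114 F [-1.3  0.9 -1.5]
shift/25mm [ 0.03  -0.011  1.127] turn/6deg [ 0.005 -0.001  0.021]
```

```bash
python3 -m handwheel '[[-1,0.03,-0.01,0.5,0,0,0],[-1,0,0,0.5,0,0,0],[-1,0,0,0.25,0,0,0],[-1,0,0,0,0,0,0]]'
python3 -m handwheel '[[-1,0,0,0.12,0,0,0],[-1,0,0,0.08,0,0,0],[-1,0,0,0,0,0,0]]'
```

```text
clock: 27.22
tool_pos: [0.5419, 0.2714, 0.3832]
orientation: [179.9, -0.0, -75.9]
force: [-0.7, 0.1, -0.7]
opening: 0.0115
gripper_force: 30.0
clock: 27.6
tool_pos: [0.5419, 0.2714, 0.3792]
orientation: [-180.0, 0.0, -75.9]
force: [0.1, 0.7, -2.2]
opening: 0.0117
gripper_force: 30.0
```

```bash
python3 -m handwheel '[[-1,0,0,0.06,0,0,0],[-1,0,0,0,0,0,0]]'
python3 -m handwheel '[[-1,0,0,0.05,0,0,0],[-1,0,0,0,0,0,0]]'
```

```text
clock: 27.85
tool_pos: [0.5419, 0.2714, 0.3776]
orientation: [180.0, 0.0, -75.9]
force: [0.4, 0.0, -1.5]
opening: 0.0118
gripper_force: 30.0
clock: 28.1
tool_pos: [0.5419, 0.2714, 0.3763]
orientation: [180.0, -0.0, -75.9]
force: [-0.4, -1.0, -1.0]
opening: 0.0117
gripper_force: 30.0
```

It is past stop height with no contact, so the feet are in the saddles. Touch down.

```bash
python3 -m handwheel '[[-1,0,0,0.04,0,0,0],[-1,0,0,0,0,0,0]]'
python3 -m handwheel '[[-1,0,0,0.03,0,0,0],[-1,0,0,0,0,0,0]]'
```

```text
clock: 28.35
tool_pos: [0.542, 0.2714, 0.3757]
orientation: [-180.0, 0.0, -75.9]
force: [-0.9, -1.7, 0.1]
opening: 0.0119
gripper_force: 30.0
clock: 28.6
tool_pos: [0.5419, 0.2714, 0.3756]
orientation: [-179.9, 0.0, -75.8]
force: [-3.0, -0.8, 5.3]
opening: 0.0115
gripper_force: 30.0
```

Seated at 0.3756 as predicted. Release, retreat upwards and move aside for a final look.

```bash
python3 -m handwheel '[[-0.45,0,0,-0.02,0,0,0],[-0.45,0,0,0,0,0,0],[-0.45,0,0,0,0,0,0],[-0.45,0,0,0,0,0,0]]'
python3 -m handwheel '[[-0.45,0,0,-0.4,0,0,0],[-0.45,0,0,-0.8,0,0,0],[-0.45,0,0,-1,0,0,0],[-0.45,0,0,-1,0,0,0],[-0.45,0,0,-0.8,0,0,0]]'
python3 -m handwheel '[[-0.45,1,0.3,0,0,0,0],[-0.45,1,0.3,0,0,0,0],[-0.45,1,0.3,0,0,0,0],[-0.45,1,0.3,0,0,0,0],[-0.45,1,0.3,0,0,0,0]]' >/dev/null
python3 -m handwheel '[[-0.45,1,0.3,0,0,0,0],[-0.45,1,0.3,0,0,0,0],[-0.45,1,0.3,0,0,0,0],[-0.45,1,0.3,0,0,0,0],[-0.45,0,0,0,0,0,0]]'
python3 - <<'E'
from h import *
s=snapshot('scene');t=snapshot('top')
a=cv2.resize(s['color'][50:230,360:540],(600,600),interpolation=cv2.INTER_CUBIC);b=cv2.resize(t['color'][150:250,145:205],(200,333))
z=np.zeros((267,200,3),np.uint8); cv2.imwrite('pics/f8.png',np.hstack([a,np.vstack([b,z])])[:,:,::-1])
E
```

```text
clock: 29.1
tool_pos: [0.542, 0.2714, 0.375]
orientation: [180.0, -0.0, -75.9]
force: [-0.0, -0.0, 0.0]
opening: 0.0245
gripper_force: 0.0
clock: 29.72
tool_pos: [0.5419, 0.2713, 0.4772]
orientation: [-179.9, 0.0, -75.9]
force: [1.2, -0.4, -0.4]
opening: 0.0241
gripper_force: 0.0
clock: 30.98
tool_pos: [0.531, 0.0344, 0.4752]
orientation: [180.0, -0.0, -76.0]
force: [-0.3, 0.1, -0.0]
opening: 0.024
gripper_force: 0.0
```

View pics/f8.png

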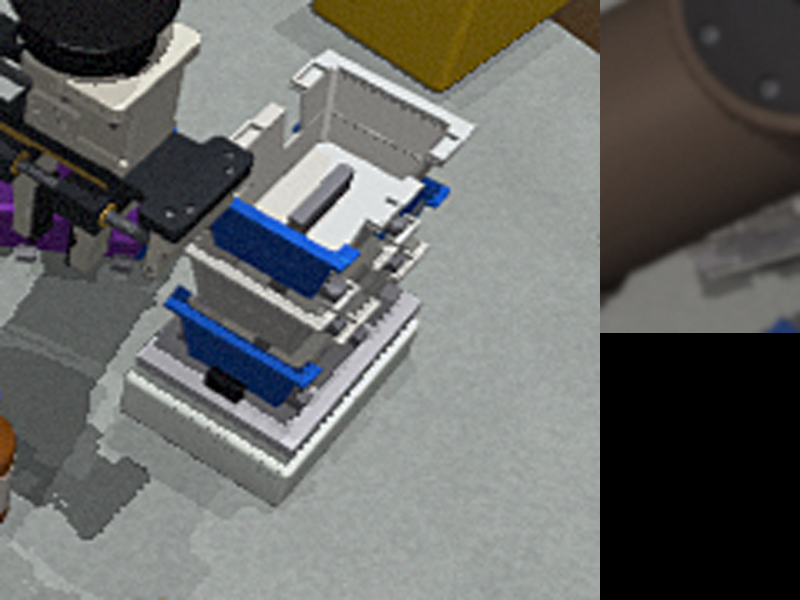

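The final picture shows three level trays with alternating blue ends: base front edge at about (240,345), the middle tray's white front at (265,290), and the top tray's blue front at (285,245). The gripper is clear of the stack.

```bash
python3 -c "from plant import *;print(close_job())"
```

```text
the job is handed in; nothing more can be done
None
```

The three trays are stacked on the rocker with alternating blue ends, both loose trays seated in the saddles; the bottle, jar and tip box were never touched, and I handed the job in after about 31 s.

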